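# Bring the pepper mill round on the turntable

### The arm

A 6-joint arm with a two-finger parallel gripper is mounted at the origin on a cart in front of the work surface, level with it; the furniture and walls round the work are solid. World frame = base frame: x ahead of the robot, y to its left, z up, the work surface at z = 0. Lengths are in mm, angles in degrees, forces in N, time in s.
With the tool pointing down it reaches from about 300 to 750 mm from the base axis. Payload 8.5 kg.
Tool frame: the origin (TCP) lies midway between the tips of the shut fingers; the grasp point (between the pads) lies 19 mm behind it; z points along the fingers, y is the line along which they close (so a half turn about z gives the same grasp; the last joint's range is limited). The gripper opens to 85 mm and grips with 20 to 120 N. Pads are 22 mm wide; open, the fingers measure 114 mm over their backs; the gripper's body (76 mm by 85 mm) begins 54 mm behind the grasp point. The pads swing forward as they close: fully open they stand 13 mm farther back than shut.
Start: joints at [53.44, 21.807, 74.336, -0, 83.858, -12.336], TCP at [225.663, 501.554, 191.722] pointing down, gripper open.
Joint ranges: [-178.18, 178.18], [-50.72, 133.34], [12.68, 142.11], [-81.47, 261.47], [9.98, 163.14], [-165.26, 165.26]. Speed limits (degrees/s): [136.94, 136.94, 180, 180, 180, 180].

### API

Orientations are given as [roll, pitch, yaw] about the fixed x, y, z axes, in that order (R = Rz(yaw) Ry(pitch) Rx(roll)).
In Python, from cell import movep, move_straight, movej, grip, sleep, ik, camera, camera_info, IKError, hand_in, read_clock, read_joints, read_qd, read_joint_torque, read_eef_pos, read_tcp_rot, read_contact_force, read_wrist_torque, read_opening, read_grip_force gives the robot as it stands. Calls block until the motion is done:
- movep(position, orientation): joint-space move of the TCP to a pose.
- move_straight(position, rotation=None, max_speed=150): straight line of the TCP; rotation=None keeps the orientation; max_speed is the mean speed in mm/s.
- movej(angles): joint-space move.
- grip(opening, grip_force=None): finger opening in mm; grip_force is the grip in N (None keeps the last); returns when the fingers have stopped.
- sleep(seconds).
- ik(position, orientation): joint angles nearest the present ones, or None.
- camera(name): name is "scene" or "top" or "wrist"; returns the picture (400x640x3 uint8, red, green, blue); there is no depth.
- camera_info(name): a dict with "vfov" (degrees; the focal length in pixels is half the picture's height over the tangent of half this angle, whatever the lens; pixels are square), "cx", "cy" (the principal point, pixels), "cam_to_world" (4x4, takes a point from camera to world coordinates); the wrist camera has in their place "tool_from_camera" (4x4, takes a point from camera to tool coordinates, whose origin is the TCP and whose axes are the flange's). Camera axes: x right, y up, looking along -z (the intrinsics and any distortion apply to the point x, -y, -z); pixel columns grow to the right and rows downward; lengths in mm; the calibration is good to about 2 mm. A picture is of the moment at which its call begins: read the wrist's pose just before it. camera_info takes no time and is no camera call.
A pose or a line that the arm cannot do raises IKError and nothing moves.
- hand_in(): hands the job in; it is judged then, once.
Readings, each from a call of its own:
- read_clock(): time.
- read_joints(): joint angles.
- read_qd(): joint speeds.
- read_joint_torque(): joint torques, N m.
- read_eef_pos(): TCP position.
- read_tcp_rot(): TCP orientation.
- read_contact_force(): force on the tool from outside, world axes, zero at the start.
- read_wrist_torque(): the same for the moment, N m.
- read_opening(): finger opening in mm.
- read_grip_force(): force on a finger pad.
Only numpy, scipy, OpenCV 4.12 (cv2) and the standard library are available. Lean on these libraries where they do the work, as an engineer would, in place of code of your own. Each camera call takes 0.05 s, during which the arm holds its last target. There are 200 camera calls.

### The job

The pepper mill is out of the cook's reach on the wooden turntable: rest your fingertips lightly on the free outer rim of the disc and follow the rim round, in as many strokes as you need, until the mill stands squarely at the front of the disc, towards the front edge of the worktop. Turn the disc smoothly, without spinning it or leaning on it, and keep to the rim: nothing standing on the turntable may be touched, lifted, tipped or shifted on the disc, and the things beside it stay where they are.

Things in the scene. Friction and masses are not known exactly. Their poses are not given: they have to be found in the camera images.
- turntable_foot: the fixed round foot (190 mm across) of a wooden kitchen turntable (lazy Susan) that stands flat on the worktop. Origin: on the worktop, on the turntable's upright axis of rotation, so it gives the turntable's centre; its axes stay parallel to the world's (x away from the robot, y to the robot's left).
- turntable (a joint): angle in rad of the turntable's disc about its upright axis; 0 at the start, grows counterclockwise seen from above, turns over a full turn either way. It turns easily (under 1 N at the rim) and stops where it is left; a fingertip resting on the dry wood with 3 to 15 N drags the disc along without slipping.
- disc_top (a point): centre of the flat top of the turntable's round wooden disc, 34 mm above the worktop. The disc is 370 mm across and 20 mm thick. A shallow turned groove (7 mm wide, for the eye only: fingertips ride on the top) runs round it 167 mm from the centre; the rim gives about 1 mm under 10 N; more than 110 mm from the centre nothing stands on the disc. It turns with the disc, z up.
- pepper_mill: dark brown turned wooden pepper mill, the tallest thing on the turntable, 58 mm across and 170 mm tall, standing loose with its middle 66 mm from the disc's centre; origin at the centre of its underside, z up.
- spice_a: spice jar with black cap, 45 mm across, 105 mm tall, loose on the turntable with its middle 66 mm from the centre; origin at the centre of its underside, z up.
- spice_b: the other spice jar, 44 mm across, 105 mm tall, loose on the turntable with its middle 66 mm from the centre; origin at the centre of its underside, z up.
- tuna_tin: flat round tin, 86 mm across, 40 mm tall, loose on the turntable with its middle 66 mm from the centre; origin at the centre of its underside, z up.
- lemon: lemon lying loose on the worktop to the left of the turntable, 78x55x56 mm; origin at the centre of its underside.
- coffee_mug: green and white mug standing loose on the worktop to the right of the turntable, 86 mm across, 120 mm with its handle, 88 mm tall; origin at the centre of its underside.
There are look-alikes about, which are no part of the job. What is shaped like the tuna_tin but green is not meant.

How it is judged:
By the outcome, as a careful person would: the job done as asked, in the order asked, and still so for the second after the job is handed in, with the robot touching nothing.
It also fails if it takes over 54 s, if anything falls off the work surface, if the arm or the gripper's body presses on something with over 40 N, if the wrist force passes 120 N, or if a joint passes its speed limit or range.

## Working session

There is one attempt and no reset: what is moved stays moved. The work goes in short steps, each a Python script; the robot and the scene stay as the last script left them, time stands still between calls to the robot, and variables do not carry over. Pictures are saved under pics/ and viewed, at most 10 in all, crops included, and the job is handed in when it is done.

```bash
mkdir -p pics; ls
python3 - <<'E'
from cell import *
import cv2
for n in("top","scene"):
    im=camera(n); cv2.imwrite(f"pics/{n}0.png",im[:,:,::-1])
    print(n,camera_info(n))
print(read_clock(),read_tcp_rot(),read_contact_force())
E
```

```text
pics
top {'vfov': 56.56500714513744, 'cx': 326.06241191255214, 'cy': 203.95146350750298, 'cam_to_world': array([[-2.47045268e-02,  9.78598760e-01, -2.04289384e-01,
         3.11894887e+02],
       [-9.99685471e-01, -2.50656562e-02,  8.20093843e-04,
         6.78209133e+00],
       [-4.31810465e-03,  2.04245389e-01,  9.78910198e-01,
         1.12270773e+03],
       [ 0.00000000e+00,  0.00000000e+00,  0.00000000e+00,
         1.00000000e+00]])}
scene {'vfov': 47.10498694638547, 'cx': 316.20483240326547, 'cy': 207.24973432761078, 'cam_to_world': array([[ 5.45276110e-01,  4.30989568e-01, -7.18972848e-01,
        -5.22591803e+02],
       [-8.37889823e-01,  2.54864711e-01, -4.82684808e-01,
        -7.14507209e+02],
       [-2.47913097e-02,  8.65616527e-01,  5.00093411e-01,
         7.78574927e+02],
       [ 0.00000000e+00,  0.00000000e+00,  0.00000000e+00,
         1.00000000e+00]])}
0.1 [-1.79929455e+02 -1.66345110e-02  1.55774766e+02] [ 0.75772911  0.20127252 -0.26622877]
```

View pics/top0.png

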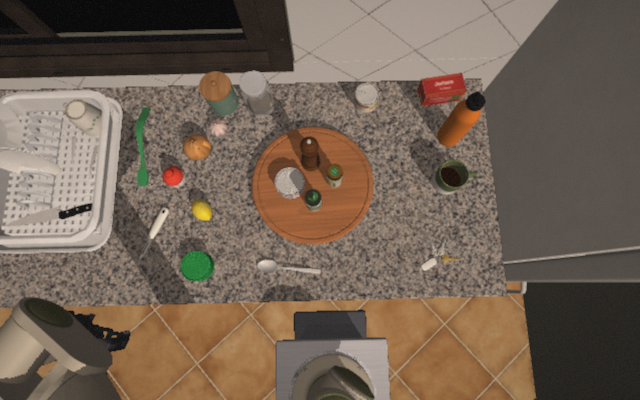

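View pics/scene0.png

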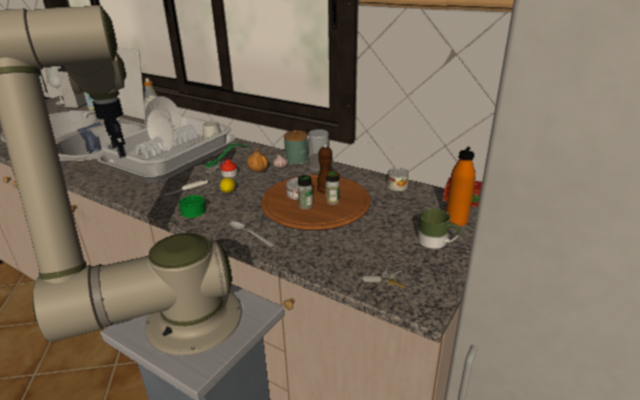

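The top view shows the disc centred near (313,184), with the mill at about (310,150), the tin at (289,182) and the two jars at (335,175) and (313,200). The lemon is at (202,211) and the mug at (451,176). I'll check the mill in one enlarged crop: other upright items are the orange bottle (460,120), the canisters (218,92) and (257,92), and the jars. The only dark brown turned item on the disc is the one at (310,150).

```bash
cat > h.py <<'E'
import numpy as np, cv2
from cell import *
def world(n,u,v,z):
    c=camera_info(n);f=200/np.tan(np.radians(c['vfov']/2));T=c['cam_to_world']
    d=T[:3,:3]@np.array([(u-c['cx'])/f,-(v-c['cy'])/f,-1.]);o=T[:3,3]
    return o+d*(z-o[2])/d[2]
def pix(n,p):
    c=camera_info(n);f=200/np.tan(np.radians(c['vfov']/2));T=np.linalg.inv(c['cam_to_world'])
    q=T[:3,:3]@np.array(p,float)+T[:3,3]
    return np.array([c['cx']+f*q[0]/-q[2],c['cy']-f*q[1]/-q[2]])
E
python3 - <<'E'
from h import *
im=cv2.imread("pics/top0.png")
cv2.imwrite("pics/crop.png",cv2.resize(im[118:250,240:385],None,fx=4,fy=4,interpolation=cv2.INTER_CUBIC))
for u,v in((253,184),(373,184),(313,127),(313,241)):print(world("top",u,v,34))
E
```

```text
[606.47004932 225.54735131  34.        ]
[ 597.08072493 -137.55541703   34.        ]
[785.92340282  40.63693616  34.        ]
[429.16602533  46.89109339  34.        ]
```

View pics/crop.png

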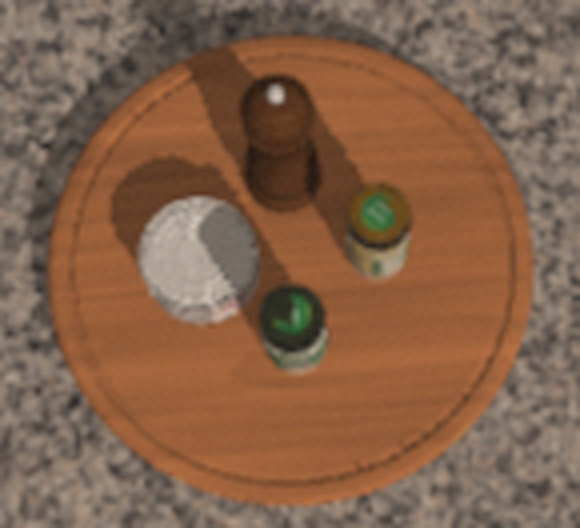

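The crop confirms the mill: dark turned wood with a metal knob at crop (276,94), and its base front edge at crop (283,210). Next I'll calculate the centre and the angle.

Run:
```python
from h import *
from scipy.optimize import least_squares
w=lambda u,v,z:world("top",240+u/4,118+v/4,z)[:2]
P=np.array([w(*p,34) for p in((49,270),(533,270),(290,36),(290,500),(120,100),(462,100))])
P=P[:4]
r=least_squares(lambda q:np.hypot(*(P-q[:2]).T)-q[2],[600,45,180]).x;print("c,r",r)
for n,p in dict(millbase=(283,174,34),knob=(276,94,202),tin=(198,258,74),jarcap=(380,209,139),jarcap2=(292,310,139)).items():
    d=w(*p)-r[:2];print(n,d,np.hypot(*d),np.degrees(np.arctan2(d[1],d[0])))
for a in(120,137,180,223,240):
    p=[r[0]+162*np.cos(np.radians(a)),r[1]+162*np.sin(np.radians(a)),34];print(a,ik(p,[180,0,a-90]))
```

```text
c,r [604.60545585  44.63910598 182.23186692]
millbase [68.59590085  4.87349576] 68.76880524024848 4.063833814499817
knob [67.85054766  1.97455008] 67.87927272336304 1.6669204456223872
tin [-7.18847443 66.35714913] 66.74537741049738 96.18274520865226
jarcap [  6.77667892 -65.64213419] 65.9910081575435 -84.10585180549836
jarcap2 [-63.06353297  -3.78459617] 63.17699232226804 -176.5656597210236
120 [ 7.23714052e+00  3.16568767e+01  8.64635260e+01 -2.54444375e-14
  6.18795973e+01  6.72371405e+01]
137 [ 4.38506146e+00  2.81120720e+01  9.37683401e+01 -2.54444375e-14
  5.81195879e+01  4.73850615e+01]
180 [-9.55636266e+00  2.30776624e+01  1.03854657e+02 -2.54444375e-14
  5.30676811e+01 -9.55636266e+00]
223 [-21.57182631  26.58569781  96.8658315    0.          56.54847069
 -64.57182631]
240 [-23.10634808  29.83177669  90.24278278   0.          59.92544053
 -83.10634808]
```

```bash
cat >> h.py <<'E'
C=np.array([604.6,44.6]); R=163.
def pose(a,z):
    t=np.radians(a); return [C[0]+R*np.cos(t),C[1]+R*np.sin(t),z],[180,0,a-90]
def fz(): return float(np.mean([read_contact_force()[2] for _ in range(5)]))
def touch(a):
    """descend until ~6 N"""
    move_straight(*pose(a,37.5),max_speed=80); b=fz(); z=35.2
    while z>31:
        move_straight(*pose(a,z),max_speed=15); f=fz()-b
        if f>4.5: break
        z-=0.4 if f<1 else 0.2
    print("touch",a,round(z,2),round(f,1),round(b,2)); return z,b
def stroke(a0,a1,v=50):
    z,b=touch(a0); n=max(1,int(np.ceil(abs(a1-a0)/15)))
    for a in np.linspace(a0,a1,n+1)[1:]:
        move_straight(*pose(a,z),max_speed=v); F=np.array(read_contact_force()); f=F[2]-b
        print(round(a),round(z,2),F.round(1))
        if f>13: print("high"); 
        z+=float(np.clip((f-6.5)*0.08,-.5,.5))
        if f<0.5: print("lost contact"); 
    move_straight(*pose(a1,65),max_speed=100); print("t",read_clock())
def back(a0,a1):
    n=max(1,int(np.ceil(abs(a1-a0)/30)))
    for a in np.linspace(a0,a1,n+1)[1:]: move_straight(*pose(a,65),max_speed=180)
E
python3 - <<'E'
from h import *
grip(0,20); movep(*pose(136,130)); print(read_clock()); move_straight(*pose(136,60),max_speed=120)
stroke(136,224)
cv2.imwrite("pics/top1.png",cv2.resize(camera("top")[118:290,240:440,::-1],None,fx=3,fy=3,interpolation=cv2.INTER_CUBIC))
E
```

```text
2.475
touch 136 30.8 0.4 0.33
151 30.8 [-0.4  0.5  0.2]
lost contact
165 30.3 [ 0.4  0.  -1.2]
lost contact
180 29.8 [ 0.1  0.8 -0.2]
lost contact
195 29.3 [ 0.  -0.1  0.9]
209 28.82 [-0.2  0.3 -0.7]
lost contact
224 28.32 [ 0.4 -0.5  0.1]
lost contact
t 12.8583
```

View pics/top1.png

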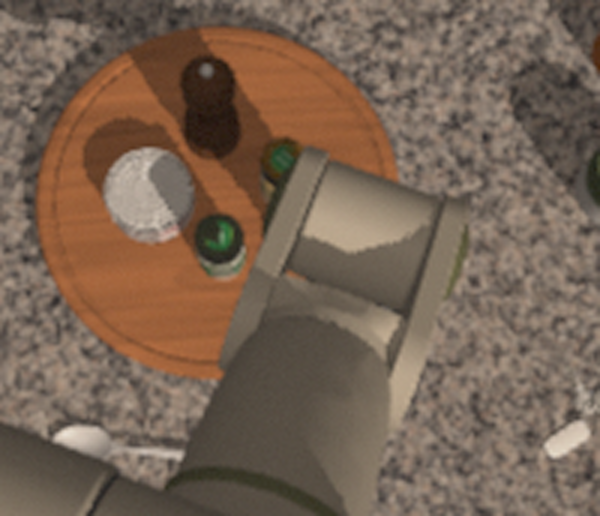

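The disc hasn't moved (the mill is still at crop (208,100)), and there was no contact even at z 28. I'll check the finger opening and the actual pose.

Run:
```python
from h import *
print(read_opening(),read_eef_pos(),pose(224,65),read_tcp_rot(),read_grip_force(),read_joints())
cv2.imwrite("pics/w1.png",camera("wrist")[:,:,::-1]);print(camera_info("wrist"))
cv2.imwrite("pics/s1.png",cv2.resize(camera("scene")[130:280,220:460,::-1],None,fx=3,fy=3,interpolation=cv2.INTER_CUBIC))
```

```text
-0.1404625098873213 [486.94324672 -68.41562049  64.47326195] ([np.float64(487.3476125447999), np.float64(-68.62931438481658), 65], [180, 0, 134]) [-1.79977636e+02 -4.98028710e-02  1.34000480e+02] 0.0 [-2.18225399e+01  2.41170803e+01  9.45687774e+01 -5.86515166e-06
  6.13687360e+01 -6.58230272e+01]
{'vfov': 66.72225498688863, 'cx': 322.28062990899406, 'cy': 199.88784614087183, 'tool_from_camera': array([[ 1.50817101e-03,  9.50317264e-01,  3.11279332e-01,
         7.90843897e+01],
       [ 9.99998855e-01, -1.47265822e-03, -3.49129353e-04,
         4.36636701e-01],
       [ 1.26624416e-04,  3.11279502e-01, -9.50318397e-01,
        -1.82141039e+02],
       [ 0.00000000e+00,  0.00000000e+00,  0.00000000e+00,
         1.00000000e+00]])}
```

View pics/w1.png

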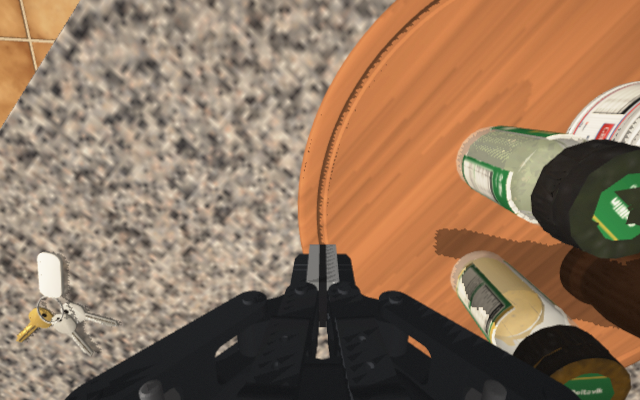

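View pics/s1.png

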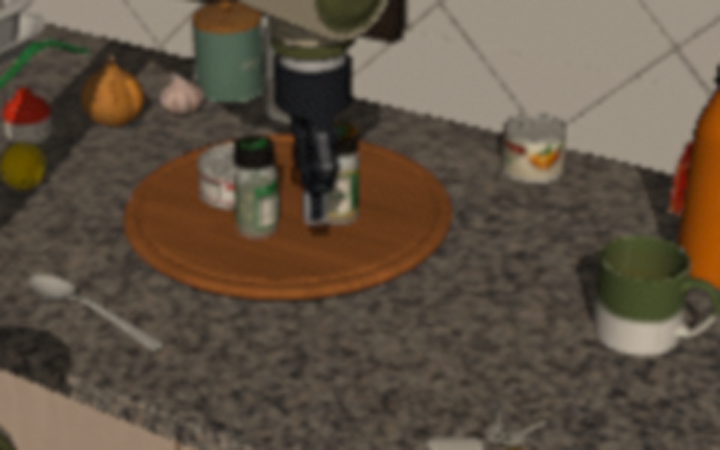

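The wrist view shows the groove passing right by the tips at (322,240), so the radius is right. That leaves the height. I'll compare projections of the TCP and the rim.

Run:
```python
from h import *
p=np.array(read_eef_pos());print("scene tcp",pix("scene",p),"seen 326,206")
for z in(20,34):
  for a in (0,90,180,270):
    t=np.radians(a);print(z,a,pix("scene",[C[0]+185*np.cos(t),C[1]+185*np.sin(t),z])*3-np.array([660,390]))
c=camera_info("wrist");f=200/np.tan(np.radians(c['vfov']/2));T=np.linalg.inv(c['tool_from_camera'])
def wp(q):
    q=T[:3,:3]@q+T[:3,3];return np.array([c['cx']+f*q[0]/-q[2],c['cy']-f*q[1]/-q[2]])
print("wrist tcp",wp(np.zeros(3)),"seen 322,245")
# groove & rim points projected, wrist
from scipy.spatial.transform import Rotation as Ro
M=Ro.from_euler('xyz',read_tcp_rot(),degrees=True).as_matrix()
for a in (180,195,205,215):
  for r in(167,185):
    t=np.radians(a);print(a,r,[wp(M.T@(np.array([C[0]+r*np.cos(t),C[1]+r*np.sin(t),z])-p)).round() for z in (20,34)])
# single-step probing with readback
move_straight(*pose(224,36),max_speed=100)
for z in (33,30,28):
    move_straight(*pose(224,z),max_speed=15); sleep(.1); print(z,read_eef_pos(),np.array(read_contact_force()).round(1))
cv2.imwrite("pics/s2.png",cv2.resize(np.vstack([camera("scene")[170:240,270:380,::-1]]),None,fx=6,fy=6,interpolation=cv2.INTER_CUBIC))
move_straight(*pose(224,60),max_speed=100);print(read_clock())
```

```text
scene tcp [325.03703025 213.34855896] seen 326,206
20 0 [368.68621332 148.32767296]
20 90 [156.76382087 173.36743975]
20 180 [188.52451139 286.96544979]
20 270 [431.61716963 254.74570418]
34 0 [368.73547559 138.06441677]
34 90 [155.90884428 162.93736495]
34 180 [187.69234225 275.45970388]
34 270 [431.97573622 243.4299545 ]
wrist tcp [321.46197285 228.24679725] seen 322,245
180 167 [array([386.,  43.]), array([390.,  39.])]
180 185 [array([368.,  22.]), array([371.,  17.])]
195 167 [array([346.,  98.]), array([348.,  98.])]
195 185 [array([324.,  85.]), array([324.,  84.])]
205 167 [array([329., 136.]), array([329., 139.])]
205 185 [array([306., 128.]), array([305., 130.])]
215 167 [array([319., 174.]), array([319., 179.])]
215 185 [array([296., 170.]), array([294., 175.])]
33 [487.43825101 -68.65708024  33.18305158] [-0.9  0.1 -0.5]
30 [487.35214962 -68.65752307  29.99509978] [-1.2  1.4  0.2]
28 [487.35336121 -68.62777563  27.98878564] [ 0.   0.1 -0.6]
15.25
```

View pics/s2.png

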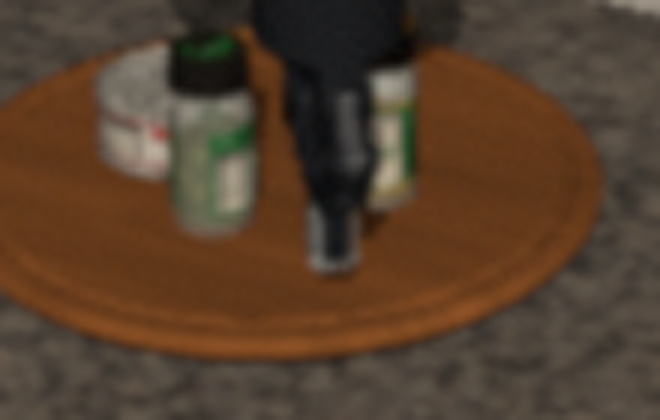

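With the fingers shut, the tips look about 20 mm shorter than the TCP in both cameras: wrist row 245 against a predicted 228, and scene row 206 against 213. The tips are still above the wood, so I'll probe lower by force. I'm already at 224°, so I'll stroke clockwise from here (about 184° in total).

```bash
python3 - <<'E'
s=open('h.py').read()
a=s.index("def fz()");b=s.index("def stroke")
s=s[:a]+'''def fz():
    v=[]
    for _ in range(4): sleep(.015); v.append(read_contact_force()[2])
    return float(np.mean(v))
def touch(a,z):
    """descend from z until ~5 N"""
    move_straight(*pose(a,z),max_speed=100); b=fz(); n=0
    while z>5:
        z-=0.9 if n==0 else 0.3
        move_straight(*pose(a,z),max_speed=15); f=fz()-b
        if f>2: n=1
        if f>4.5: break
    print("touch",a,round(z,2),round(f,1),round(b,2),read_clock())
    return z,b
'''+s[b:].replace("def stroke(a0,a1,v=50):","def stroke(a0,a1,zs,v=50):").replace("touch(a0)","touch(a0,zs)").replace('f=F[2]-b','f=fz()-b')
open('h.py','w').write(s)
E
python3 - <<'E'
from h import *
z,b=touch(224,27.5)
print(np.array(read_contact_force()).round(1))
E
```

```text
touch 224 4.1 0.2 -0.06 24.025
[-0.1 -0.2  0.5]
```

Run:
```python
from h import *
print(read_eef_pos(),read_joints())
w=camera("wrist")[:,:,::-1];s=camera("scene")[:,:,::-1];t=camera("top")[:,:,::-1]
cv2.imwrite("pics/wfull.png",w);cv2.imwrite("pics/sfull.png",s)
A=cv2.resize(s[160:250,265:385],(400,300),interpolation=cv2.INTER_CUBIC)
B=cv2.resize(t[118:268,240:440],(400,300),interpolation=cv2.INTER_CUBIC)
W=w[130:330,140:500];W=cv2.resize(W,(540,300))
o=np.zeros((600,800,3),np.uint8);o[:300,:400]=A;o[:300,400:]=B;o[300:,:540]=W
cv2.imwrite("pics/m.png",o)
print(pix("scene",read_eef_pos()))
```

```text
[487.35350664 -68.61700253   4.08576582] [-2.18260733e+01  2.94575558e+01  9.83918083e+01 -1.22026663e-03
  5.21518474e+01 -6.58290594e+01]
[325.45559562 229.94907574]
```

View pics/m.png

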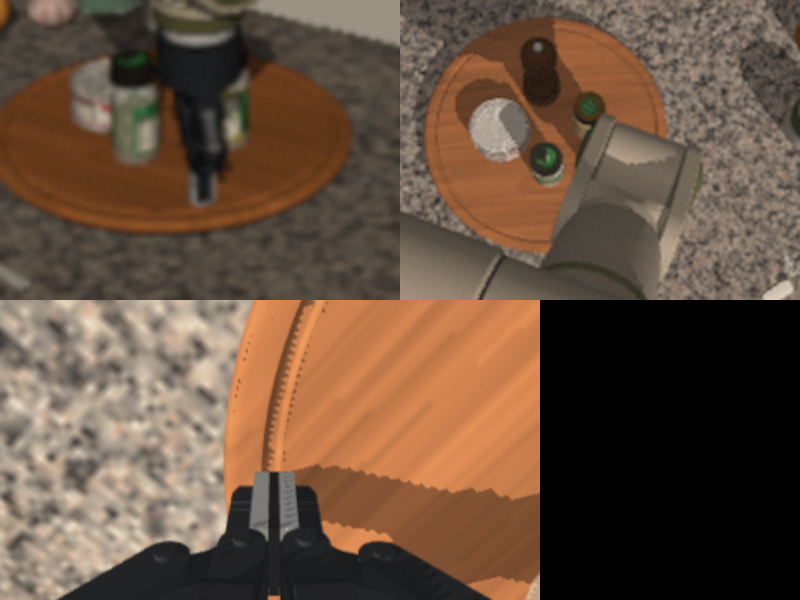

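The tips are about 30 mm behind the nominal TCP. In the scene picture they are now just above the groove, at crop (203,203). I'll keep going down under force control and then stroke. The position between two standing objects gives clearance, and I'll swing back outside the rim.

```bash
cat >> h.py <<'E'
def pose(a,z,r=163.):
    t=np.radians(a); return [C[0]+r*np.cos(t),C[1]+r*np.sin(t),z],[180,0,a-90]
def touch(a,z,b,zmin=-22):
    n=0; f=0
    while z>zmin:
        z-=0.8 if n==0 else 0.3
        move_straight(*pose(a,z),max_speed=40); sleep(.02); f=read_contact_force()[2]-b
        if f>2.5: n=1; f=fz()-b
        if f>4.5: break
    print("touch",a,round(z,2),round(f,1),np.array(read_contact_force()).round(1),read_clock())
    return z,f
def sweep(a0,a1,z,b,v=60):
    n=max(1,int(np.ceil(abs(a1-a0)/19)))
    for a in np.linspace(a0,a1,n+1)[1:]:
        move_straight(*pose(a,z),max_speed=v); F=np.array(read_contact_force()); f=F[2]-b
        print(round(a),round(z,2),F.round(1))
        if f>14 or f<1: print("force off",f)
        z+=float(np.clip((f-6.5)*0.08,-.5,.5))
    return z
E
python3 - <<'E'
from h import *
z,f=touch(224,4.1,0)
if f>3:
    z=sweep(224,205,z,0)
    cv2.imwrite("pics/top2.png",cv2.resize(camera("top")[118:250,240:385,::-1],None,fx=4,fy=4,interpolation=cv2.INTER_CUBIC))
    print(read_clock(),z)
E
```

```text
touch 224 -6.3 7.9 [-1.  -1.6  8.2] 27.7083
205 -6.3 [2.6 2.  6.6]
28.8083 -6.288322772482421
```

Run:
```python
from h import *
z=sweep(205,132,-6.3,0); print(z)
move_straight(*pose(132,15),max_speed=120)
move_straight(*pose(132,20,210),max_speed=150); print(read_clock())
cv2.imwrite("pics/top3.png",cv2.resize(camera("top")[118:250,240:385,::-1],None,fx=4,fy=4,interpolation=cv2.INTER_CUBIC))
```

```text
187 -6.3 [0.4 1.1 8.9]
168 -6.11 [0.6 0.  7.8]
150 -6.0 [-0.9  1.6  7.6]
132 -5.91 [-1.7  1.9  4.9]
-6.037368720464998
33.6333
```

View pics/top3.png

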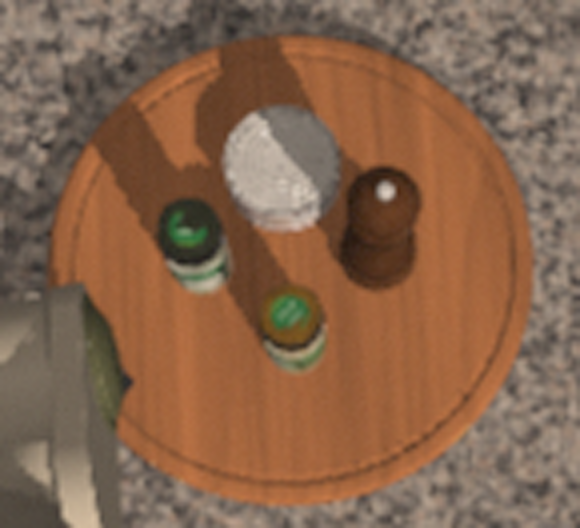

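The disc turned: the mill's knob is now at crop (386,190), the tin is at (283,168), and nothing has shifted. Measuring the angle now.

Run:
```python
from h import *
w=lambda u,v,z:world("top",240+u/4,118+v/4,z)[:2]
for n,p in dict(millbase=(380,253,34),knob=(386,190,202),tin=(283,168,74),jarb=(292,311,139),jara=(190,230,139)).items():
    d=w(*p)-C;print(n,d.round(1),np.hypot(*d).round(1),np.degrees(np.arctan2(d[1],d[0])).round(1))
```

```text
millbase [  4.1 -67.5] 67.7 -86.6
knob [  0.3 -68.1] 68.1 -89.8
tin [60.   3.3] 60.1 3.1
jarb [-63.8  -3.7] 63.9 -176.6
jara [-4.8 65.3] 65.5 94.2
```

Run:
```python
from h import *
for a in (155,178,201,224): move_straight(*pose(a,20,210),max_speed=200)
move_straight(*pose(224,10),max_speed=150); move_straight(*pose(224,-4),max_speed=60)
z,f=touch(224,-4.2,0,-9)
if f>3:
    z=sweep(224,132,z,0)
    move_straight(*pose(132,15),max_speed=120); move_straight(*pose(132,20,215),max_speed=150)
print(read_clock())
cv2.imwrite("pics/top4.png",cv2.resize(camera("top")[118:250,240:385,::-1],None,fx=4,fy=4,interpolation=cv2.INTER_CUBIC))
```

```text
touch 224 -6.1 7.8 [-0.6 -0.8  7.3] 37.9
206 -6.1 [2.6 1.2 7.6]
187 -6.01 [1.  1.1 7.2]
169 -5.96 [ 0.1 -0.4  8.4]
150 -5.81 [-1.9  1.8  7.6]
132 -5.72 [-1.1  1.7  6. ]
43.8083
```

View pics/top4.png

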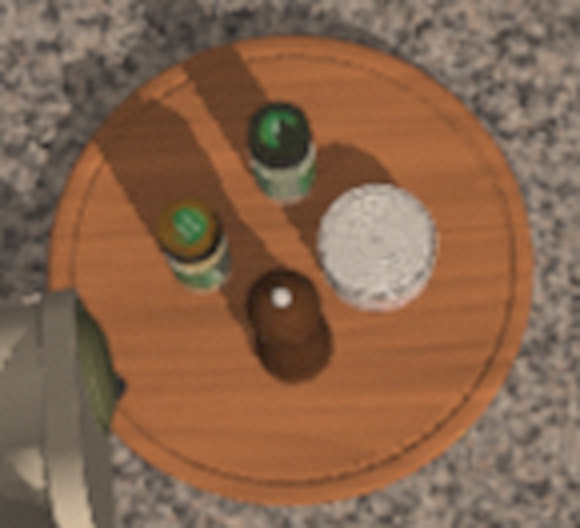

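The mill is now at the front, with its knob at crop (282,297) and its base around (295,345). One check of the angle.

Run:
```python
from h import *
w=lambda u,v,z:world("top",240+u/4,118+v/4,z)[:2]
for n,p in dict(millbase=(295,345,34),knob=(282,297,202),tin=(377,243,74),jarb=(190,232,139),jara=(280,132,139)).items():
    d=w(*p)-C;print(n,d.round(1),np.hypot(*d).round(1),np.degrees(np.arctan2(d[1],d[0])).round(1))
print(pix("top",[C[0]-66,C[1],34])*4-[960,472],pix("top",[C[0]-66,C[1],202])*4-[960,472])
```

```text
millbase [-65.5  -1.9] 65.5 -178.4
knob [-69.1   0.3] 69.1 179.8
tin [  0.8 -64.5] 64.5 -89.3
jarb [-6.3 65.3] 65.6 95.5
jara [64.4  2.4] 64.5 2.1
[292.49811838 345.75544855] [282.37802996 292.25247498]
```

Both estimates put the mill within 2° of the front, the robot is clear of everything, and the clock is at 44 s, so I'm handing in.

```bash
python3 -c "
from cell import *
print(read_contact_force());print(hand_in(),read_clock())"
```

```text
[-0.85606421 -1.32106715 -0.10487309]
the job is handed in; nothing more can be done
the job is handed in; nothing more can be done
```

The job is handed in at about 44 s: two rim strokes with about 5–9 N on the rim brought the pepper mill to within about 2° of the front of the disc; nothing else on it appeared to shift, and I did not re-measure the lemon and mug.

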